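# Set the hanger collar at the scribed line and hang the drip pail

### The job

Slide the hanger collar along the bar until its pointer stands at the dark line scribed across the wooden batten, and let go of it there. Then raise the small pail's folded bail upright and hang the pail by it on both prongs of the collar's hook, so that it hangs straight and still with the collar left at the line. Do not tip the pail over, and leave the jar, the glass paperweight and the jacks where they are.

Things in the scene. Friction and masses are not known exactly. Their poses are not given: they have to be found in the camera images.
- frame: Fixed frame. Origin: on the bench under the bar's middle; y along the bar, z up, -x (hook side) roughly faces the robot. Dark red base 90 x 360 x 16 mm, 22 mm square posts at y = +-160 mm, steel bar 16 mm square, 360 mm long, axis 200 mm above the bench. Behind it, parallel, a wooden batten at x = 42 to 68 mm, its top 200 mm above the bench.
- collar: Dark steel collar 36 x 60 (along bar) x 36 mm on the bar. Slides along the frame's y, cannot turn, stays where left (friction about 3 N), stops 110 mm either side of the bar's middle. Origin on the bar axis, axes as the frame's. On top a steel grip block 24 x 24 mm, 30 mm tall; behind (+x) a pointer over the batten; in front (-x) a double hook (see hook_seat).
- collar_grip (a point): Point inside the collar's grip block, where to pinch it from above: 35 mm above the bar axis, 17 mm above the collar's flat top, 13 mm below the block's top. Axes as the frame's.
- collar_pointer (a point): Tip of the collar's pointer (3 mm wide), just over the batten. Axes as the frame's.
- hook_seat (a point): Where the middle of the bail's top wire lies when seated in both prongs' Vs. Prongs: 6 mm rods, centre lines 54 mm apart along y, 48 mm clear between for the fingers. Each reaches to -x from the collar; the V's bottom is 78 mm in front of the bar axis; its flanks rise 24 mm over 23 mm either side, the outer one ending in the tip. Axes as the frame's.
- mark: The dark scribed line, 3 mm wide and 26 mm long, across the top of the batten. Origin at its middle, on the batten's top; its y axis runs along the bar. It is fixed.
- pail: Small loose steel pail, 56 mm wide at the foot, 68 mm at the rim, 60 mm tall, about 0.3 kg, empty. Origin: centre of its underside; z up; y along the bail's hinge line, which is 52 mm above the underside.
- bail (a joint): Angle of the bail about the pail's y axis: 0 upright, positive folded towards the pail's +x side; stops at +-1.45 rad. Light friction keeps it about where it is left.
- bail_top (a point): Middle of the bail's straight top wire. The bail is a U of 5 mm round wire, 82 mm between the legs' centre lines; the top wire runs along the pail's y axis, 72 mm of it straight, 76 mm from the hinge line. Folded, it stands well outside the rim with room for a finger between. To hang, it passes over the prong tips from the hook's open front (-x).
- jar: Bystander: amber glass jar 60 mm across, 90 mm tall. Origin under its centre.
- paperweight: Bystander: green glass paperweight 68 mm across, 58 mm tall. Origin under its centre.
- jacks: Bystander: U-shaped steel jacks lying on the bench, 160 x 84 x 10 mm. Origin under the middle.
Things that resemble listed ones, but are neither listed nor needed, are in the scene too. Leave any turquoise look-alike of the pail alone.

How it is judged (in metres and radians):
On the way, in this order (a step that is already met when the one before it is completed fails the run):
1. the collar's pointer is at the line, within 4 mm, at rest and let go (y of collar_pointer in the frame of mark between -0.004 and 0.004 m and linear speed of collar below 0.01 m/s and contact force between the fingers and collar below 0.1 N), for 0.2 s.
2. the pail's bail is upright on the pail, within 0.35 rad (value of joint bail between -0.35 and 0.35 rad), for 0.2 s.
At the end, for the whole second after the job is handed in: The collar's pointer is within 4 mm of the scribed line; the pail hangs from the collar's hook by its bail, the middle of the bail's top wire within 18 mm of the hook seat, clear of the bench, upright within 0.25 rad and at rest (y of collar_pointer in the frame of mark between -0.004 and 0.004 m and distance between bail_top and hook_seat below 0.018 m and contact force between pail and collar above 1 N and angle between pail's own z axis and vertical below 0.25 rad and height (world z) of pail above 0.05 m and linear speed of pail below 0.05 m/s and linear speed of collar below 0.01 m/s); the robot touches nothing.
It fails at once if the pail is tipped over (more than 0.8 rad) (angle between pail's own z axis and vertical above 0.8 rad).
It fails at once if the jar is moved more than 20 mm (distance of jar from where it was at the start of the episode above 0.02 m).
It fails at once if the paperweight is moved more than 20 mm (distance of paperweight from where it was at the start of the episode above 0.02 m).
It fails at once if the jacks are moved more than 20 mm (distance of jacks from where it was at the start of the episode above 0.02 m).
It also fails if it takes over 72 s, if anything falls off the work surface, if the arm or the gripper's body presses on something with over 40 N, if the wrist force passes 120 N, or if a joint passes its speed limit or range.

### The arm

A 7-joint arm with a two-finger parallel gripper is mounted at the origin on the work surface. World frame = base frame: x ahead of the robot, y to its left, z up, the work surface at z = 0. Lengths are in m, angles in degrees, forces in N, time in s.
With the tool pointing down it reaches from about 0.425 to 0.875 m from the base axis. Payload 4.7 kg.
Tool frame: the origin (TCP) lies at the very end of the fingers, on their centre line; the grasp point (between the pads) lies 19 mm behind it; z points along the fingers, y is the line along which they close (so a half turn about z gives the same grasp; the last joint's range is limited). The gripper opens to 87 mm and grips with 3 to 60 N. Pads are 19 mm wide; open, the fingers measure 117 mm over their backs; the gripper's body (75 mm by 190 mm) begins 51 mm behind the grasp point.
Start: joints at [74.204, 18.392, -4.016, 83.108, 1.295, 78.541, -3.26], TCP at [0.186, -0.623, 0.223] pointing down, gripper open.
Joint ranges: [-163.93, 163.93], [-17.29, 119.83], [-79.2, 71.16], [3.27, 140.29], [-89.18, 269.18], [5.43, 117.66], [-154.24, 154.24]. Speed limits (degrees/s): [147.25, 147.25, 180, 180, 180, 180, 180].

### API

Orientations are given as [roll, pitch, yaw] about the fixed x, y, z axes, in that order (R = Rz(yaw) Ry(pitch) Rx(roll)).
In Python, from cell import get_obs, read_camera, sign_off, silhouettes gives the robot as it stands.
- The arm moves only by the tool play_rows, never from a script. Its argument "steps" is a list that holds one entry, the list of rows, each a list of 7 numbers: the shift along the tool's x, y, z in m, then the turn, a rotation vector about the tool's x, y, z in rad, then the finger opening in m, from 0 to 0.087. A call has 1 to 12 rows; each row shifts and turns the commanded pose from where the row before left it, along the tool's axes as they then stand; what a row does not reach is not made up. A row lasts 1/10 s, in which the tool goes at most 50 mm and 8.59 degrees, less where a joint would pass 70% of its speed; a pose out of reach is approached as far as the arm can. A call is refused whole if a number of a shift passes 0.05 or a number of a turn 0.15, either way. A call with a gripper value outside its range is refused whole. The fingers move at their own pace and stop on an object; "force" is the grip in N (left out, the last holds). Time passes only in rows, so rows that do not move let the fingers close. It gives the time, the measured TCP pose, the force, the opening and the grip force at its end, in the units of the state.
- get_obs(): the state, without advancing time (a new reading comes with each control period).
- read_camera(name): name is "scene" or "side" or "wrist"; returns a dict with "frame" (400x640x3 uint8, red, green, blue), "intrinsics" (3x3 intrinsics, pixels), "view" (4x4, takes a point from world to camera coordinates). Camera axes: x right, y up, looking along -z (the intrinsics and any distortion apply to the point x, -y, -z); pixel columns grow to the right and rows downward; lengths in m; the calibration is good to about 2 mm. A picture is of the moment at which its call begins. There is no depth.
- sign_off(): hands the job in; it is judged then, once.
Trained networks look in the newest picture that a camera, given by its name, has taken for a name from the list of things; names that differ only in an ending like _2 or _b are one class to them, and where a whole thing is asked for, a point or a joint stands for the part that bears it (a point fixed in the world has none). Each returns a list of dicts, best first, with "p" (0 to 1); they miss things now and then, are a little off and sometimes report something else, mostly with a low value. They report only what shows in the picture. A call takes as long as a camera call. They do not tell look-alikes from the thing itself.
- silhouettes(camera, name): "pixels" (400x640 bool, what is visible of it) and "extent" ([left, top, right, bottom] in pixels, round what is visible of it).
The state is a dict: "time_s": time; "qpos": joint angles; "joint_velocities": joint speeds; "effort": joint torques, N m; "tool_pos": TCP position; "tool_rot": TCP orientation; "force": force on the tool from outside, world axes, zero at the start; "wrist_torque": the same for the moment, N m; "grip_width": finger opening in m; "grasp_force": force on a finger pad.
Only numpy, scipy, OpenCV 4.12 (cv2) and the standard library are available. Lean on these libraries where they do the work, as an engineer would, in place of code of your own. Each camera call takes 0.05 s, during which the arm holds its last target. There are 200 camera calls.

## Working session

There is one attempt and no reset: what is moved stays moved. The work goes in short steps, Python scripts to look and compute and a tool call to move; the robot and the scene stay as the last step left them, time stands still between calls to the robot, and variables do not carry over. Pictures are saved under pics/ and viewed, at most 10 in all, crops included, and the job is handed in when it is done.

Besides the shell and the picture viewer there is one more tool, called after "Call:" by a JSON object that holds its "method" and its "body", one argument or row to a line. play_rows: Moves the arm, as the interface text tells. Its arguments: {"type":"object","properties":{"steps":{"type":"array","items":{"type":"array","items":{"type":"array","items":{"type":"number"}}}},"force":{"type":"number"}},"required":["steps"]}

```bash
mkdir -p pics
cat > h.py <<'E'
import numpy as np,cv2
from cell import *
def snap(n,f):
    c=read_camera(n); cv2.imwrite(f,c["frame"][:,:,::-1]); np.savez(f"{n}.npz",K=c["intrinsics"],V=c["view"]); return c
def KV(n):
    d=np.load(f"{n}.npz"); return d["K"],d["V"]
def proj(n,P):
    K,V=KV(n); p=np.atleast_2d(P)@V[:3,:3].T+V[:3,3]; p=p*[1,-1,-1]; q=p@K.T; return q[:,:2]/q[:,2:]
def ray(n,uv):
    K,V=KV(n); d=np.linalg.inv(K)@[uv[0],uv[1],1]; d=d*[1,-1,-1]; R=V[:3,:3]; return -R.T@V[:3,3], R.T@d
def onz(n,uv,z):
    o,d=ray(n,uv); return o+d*(z-o[2])/d[2]
def tri(obs):
    A=np.zeros((3,3));b=np.zeros(3)
    for n,uv in obs:
        o,d=ray(n,uv); d=d/np.linalg.norm(d); M=np.eye(3)-np.outer(d,d); A+=M;b+=M@o
    return np.linalg.solve(A,b)
E
python3 - <<'E'
from h import *
a=snap("scene","pics/a.png");b=snap("side","pics/b.png");c=snap("wrist","pics/c.png")
cv2.imwrite("pics/ab.png",np.vstack([a["frame"],b["frame"]])[:,:,::-1][:, :])
for n in("scene","side","wrist"):
    K,V=KV(n);print(n,np.round(K,1).tolist(),np.round(-V[:3,:3].T@V[:3,3],3))
print(get_obs())
for n in("scene","side"):
  for t in("frame","collar","mark","pail","bail","jar","paperweight","jacks"):
    for d in silhouettes(n,t)[:3]: print(n,t,round(d["p"],2),d["extent"])
E
```

```text
scene [[381.4, 0.0, 320.3], [0.0, 381.4, 196.0], [0.0, 0.0, 1.0]] [1.202 0.174 1.064]
side [[424.5, 0.0, 317.8], [0.0, 424.5, 200.8], [0.0, 0.0, 1.0]] [-0.083  0.659  0.647]
wrist [[344.1, 0.0, 321.5], [0.0, 344.1, 201.3], [0.0, 0.0, 1.0]] [ 0.26  -0.601  0.383]
{'time_s': 0.15, 'qpos': array([74.20212105, 18.42908796, -4.01744698, 83.15852042,  1.29447478,
       78.54058528, -3.25851715]), 'joint_velocities': array([ 0.02404536, -0.08330811, -0.06083322, -0.28921045, -0.00715312,
       -0.06958901, -0.01271064]), 'effort': array([ 1.43843540e-04, -4.91794574e+01, -4.04535122e-01, -3.12875605e+01,
       -6.39269943e-02,  4.04875679e-02,  8.62331194e-05]), 'tool_pos': array([ 0.18561943, -0.62250053,  0.22171832]), 'tool_rot': array([-1.79917001e+02,  3.91401869e-03,  1.66104639e+01]), 'force': array([-0.0666584 , -0.14349507,  0.72605756]), 'wrist_torque': array([ 0.04133857,  0.03309964, -0.00882762]), 'grasp_force': 0.0, 'grip_width': 0.08672714335327118}
scene frame 0.88 [151.9, 154.3, 291.1, 261.2]
scene collar 0.87 [190.1, 167.8, 223.1, 202.4]
scene pail 0.72 [328.5, 208.0, 3
[... 416 characters left out ...]
 157.2, 280.7, 195.7]
scene jacks 0.43 [190.9, 167.7, 214.1, 206.1]
scene jacks 0.43 [208.0, 163.7, 227.7, 183.9]
side frame 0.72 [306.0, 122.4, 420.8, 233.5]
side collar 0.87 [374.7, 120.5, 420.3, 147.9]
side mark 0.37 [303.0, 123.5, 417.4, 231.2]
side pail 0.94 [262.0, 212.7, 304.6, 269.0]
side pail 0.8 [211.4, 266.2, 264.7, 305.9]
side pail 0.69 [162.4, 286.6, 204.6, 366.1]
side bail 0.72 [264.7, 213.9, 302.7, 240.4]
side bail 0.67 [214.1, 281.2, 265.4, 302.6]
side bail 0.57 [169.6, 288.5, 189.8, 349.2]
side jar 0.93 [363.6, 243.8, 394.8, 283.8]
side paperweight 0.95 [448.9, 205.1, 471.0, 229.3]
side paperweight 0.7 [374.3, 125.5, 420.8, 149.1]
side jacks 0.84 [388.8, 234.9, 461.8, 273.8]
```

View pics/a.png

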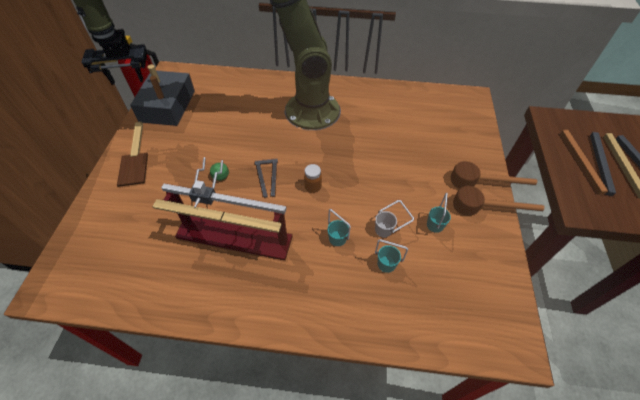

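View pics/b.png

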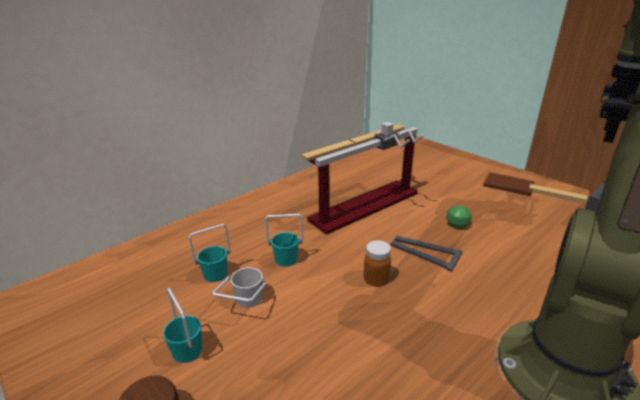

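The steel pail is at scene (387,223) / side (246,287), with turquoise look-alikes around it. The frame runs along scene (160–290, 190–250), with the collar at (203,190) near its right-hand end as seen by the robot. I'll zoom in.

Run:
```python
import cv2,numpy as np
a=cv2.imread("pics/a.png");b=cv2.imread("pics/b.png")
z=lambda i,x,y,w,h:cv2.resize(i[y:y+h,x:x+w],(400,300),interpolation=cv2.INTER_CUBIC)
cv2.imwrite("pics/z.png",np.vstack([np.hstack([cv2.resize(a[145:265,145:305],(400,300),interpolation=3),cv2.resize(b[110:215,295:435],(400,300),interpolation=3)]),np.hstack([z(a,360,190,80,60),z(b,200,255,80,60)])]))
```

```text
(no output)
```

View pics/z.png

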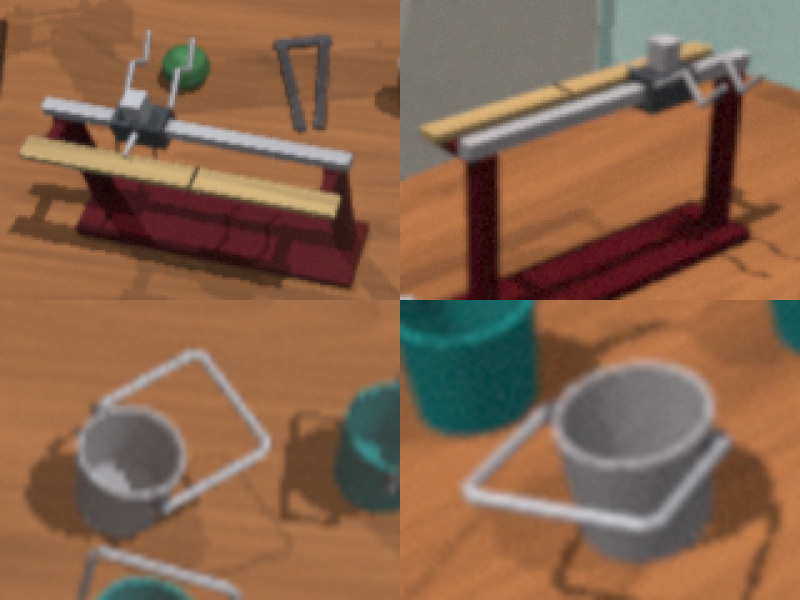

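```bash
cat > m1.py <<'E'
from h import *
from scipy.optimize import least_squares
P=lambda s:np.array(s)
S=lambda u,v:("scene",(145+u*.4,145+v*.4))
D=lambda u,v:("side",(295+(u-400)*.35,110+v*.35))
PS=lambda u,v:("scene",(360+u*.2,190+(v-300)*.2)); PD=lambda u,v:("side",(200+(u-400)*.2,255+(v-300)*.2))
obs=[(S(352,153),(-.008,.18,.208)),(S(43,98),(-.008,-.18,.208)),(S(368,228),(-.045,.18,.016)),(S(352,286),(.045,.18,0)),
(S(341,195),(.042,.18,.2)),(S(336,207),(.068,.18,.2)),(S(20,152),(.068,-.18,.2)),(S(28,137),(.042,-.18,.2)),
(D(462,145),(-.008,.18,.208)),(D(749,56),(-.008,-.18,.208)),(D(420,128),(.068,.18,.2)),(D(748,237),(-.045,-.18,0))]
def r(q,pts=obs):
    x,y,t=q;R=np.array([[np.cos(t),-np.sin(t),0],[np.sin(t),np.cos(t),0],[0,0,1]])
    return np.concatenate([proj(o[0],R@P(p)+[x,y,0])[0]-o[1] for o,p in pts])
f=least_squares(r,[.8,-.3,0],loss="soft_l1");print("frame",f.x,np.round(r(f.x),1))
x,y,t=f.x;R=np.array([[np.cos(t),-np.sin(t),0],[np.sin(t),np.cos(t),0],[0,0,1]])
L=lambda w:R.T@(w-[x,y,0])
for o,z in((S(193,178),.2),(D(563,86),.2)): w=onz(*o,z);print("mark",w,L(w))
for o,z in((S(127,153),.202),(S(137,92),.248)): w=onz(*o,z);print("ptr/blocktop",w,L(w))
w=tri([S(137,92),D(663,40)]);print("blocktop",w,L(w))
for n,a,b in(("bailA",PS(195,353),PD(650,522)),("bailB",PS(268,440),PD(470,490)),("hA",PS(100,407),PD(725,437)),("hB",PS(165,510),PD(548,410)),("rim",PS(132,452),PD(635,425))):
    w=tri([a,b]);print(n,np.round(w,4),proj("scene",w)-a[1],proj("side",w)-b[1])
for n,uvz in(("jar",[(311,163,.09)]),("pw",[(219,172,.03)])):
    for u,v,z in uvz: print(n,onz("scene",(u,v),z))
print("jacks",[np.round(onz("scene",p,.01)[:2],3) for p in((255,162),(276,160),(264,195),(274,194))])
for p in((338,232),(388,258),(438,218)): print("teal",onz("scene",p,.03))
E
python3 m1.py
```

```text
frame [ 0.61841363 -0.16435328 -0.0908588 ] [ 0.2  0.2  1.1 -0.2  0.8 -4.9  0.1 -0.9 -0.1  0.2 -0.8  3.6 -1.2  1.4
 -0.  -0.2  1.5  0.4 -0.7 -1.1 -1.4 -0.3  2.1  2.7]
mark [ 0.67446023 -0.15090536  0.2       ] [0.05459524 0.01847777 0.2       ]
mark [ 0.67707201 -0.15882265  0.2       ] [0.05791461 0.01083012 0.2       ]
ptr/blocktop [ 0.65287677 -0.23062879  0.202     ] [ 0.04033442 -0.06287516  0.202     ]
ptr/blocktop [ 0.60276368 -0.22336312  0.248     ] [-0.0102312  -0.06018642  0.248     ]
blocktop [ 0.60576162 -0.2209088   0.25038625] [-0.00746832 -0.05747021  0.25038625]
bailA [0.4675 0.3448 0.0718] [[-0.11440347 -0.06133966]] [[-0.20361564  0.07150836]]
bailB [0.5298 0.3883 0.0741] [[-0.41876552 -0.19271111]] [[-0.70235641  0.20467203]]
hA [0.5044 0.2856 0.0553] [[-0.66935336 -0.40171498]] [[-1.11852361  0.41527228]]
hB [0.5743 0.3282 0.0522] [[-0.62949687 -0.32887786]] [[-0.98094197  0.30611144]]
rim [0.5367 0.3075 0.0553] [[-0.36113921 -0.2016123 ]] [[-0.58387655  0.20051098]]
jar [0.36129233 0.0466837  0.09      ]
pw [ 0.39175292 -0.27610413  0.03      ]
jacks [array([ 0.313, -0.168]), array([ 0.294, -0.093]), array([ 0.456, -0.104]), array([ 0.448, -0.071])]
teal [0.58300078 0.16170784 0.03      ]
teal [0.65450598 0.3193824  0.03      ]
teal [0.49055542 0.47755664 0.03      ]
```

Call:
{"method": "play_rows", "body": {
  "steps": [
    [[0,0,-0.046,0,0,0.127,0.087],[0,0,-0.046,0,0,0.127,0.087],[0,0,-0.046,0,0,0.127,0.087]]
  ]
}}

```text
time_s: 1.25
tool_pos: [0.1856, -0.6226, 0.3621]
tool_rot: [-180.0, 0.0, -5.5]
force: [0.5, -0.9, -0.6]
grip_width: 0.0867
grasp_force: 0.0
```

Call:
{"method": "play_rows", "body": {
  "steps": [
    [[0.031,-0.039,0,0,0,0,0.087],[0.031,-0.039,0,0,0,0,0.087],[0.031,-0.039,0,0,0,0,0.087],[0.031,-0.039,0,0,0,0,0.087],[0.031,-0.039,0,0,0,0,0.087],[0.031,-0.039,0,0,0,0,0.087],[0.031,-0.039,0,0,0,0,0.087],[0.031,-0.039,0,0,0,0,0.087],[0.031,-0.039,0,0,0,0,0.087],[0.031,-0.039,0,0,0,0,0.087],[0.031,-0.039,0,0,0,0,0.087],[0.031,-0.039,0,0,0,0,0.087]]
  ]
}}

```text
time_s: 2.45
tool_pos: [0.5999, -0.1893, 0.3609]
tool_rot: [180.0, -0.0, -5.3]
force: [-0.6, -1.0, 0.1]
grip_width: 0.0871
grasp_force: 0.0
```

Run:
```python
from h import *
c=snap("wrist","pics/w1.png"); o=get_obs(); print(o["tool_pos"],o["tool_rot"],o["time_s"])
```

```text
[ 0.60505871 -0.17877125  0.35958827] [-1.79556437e+02 -1.74370660e-01 -4.50606815e+00] 2.5
```

View pics/w1.png

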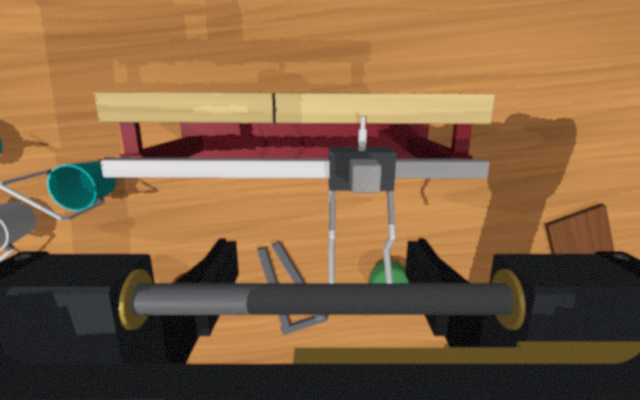

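Wrist picture: mark line at (274,108), pointer tip at (363,118), batten corners (96,94)–(494,95), bar ends (102,169) and (488,169). The arm was still settling, so I'll retake after a hold and compute.

Call:
{"method": "play_rows", "body": {
  "steps": [
    [[0,0,0,0,0,0,0.087],[0,0,0,0,0,0,0.087],[0,0,0,0,0,0,0.087]]
  ]
}}

```text
time_s: 2.8
tool_pos: [0.598, -0.1926, 0.3606]
tool_rot: [179.9, 0.0, -5.4]
force: [-0.3, -0.2, 1.0]
grip_width: 0.0868
grasp_force: 0.0
```

Run:
```python
from h import *
c=snap("wrist","pics/w2.png"); o=get_obs(); print(o["tool_pos"],o["tool_rot"],o["time_s"])
i=c["frame"].astype(int); a=cv2.imread("pics/w1.png")[:,:,::-1].astype(np.float32)
g=lambda x:cv2.cvtColor(x.astype(np.uint8),cv2.COLOR_RGB2GRAY).astype(np.float32)
print("shift",cv2.phaseCorrelate(g(a)[60:240],g(i)[60:240]))
cv2.imwrite("pics/w2z.png",cv2.resize(c["frame"][70:300,70:510,::-1],(792,414),interpolation=3))
```

```text
[ 0.59796649 -0.19268124  0.36072853] [ 1.79938787e+02  1.21530461e-03 -5.40115632e+00] 2.85
shift ((-3.2697887964214374, -0.9934447605216548), 0.7975238083468543)
```

View pics/w2z.png

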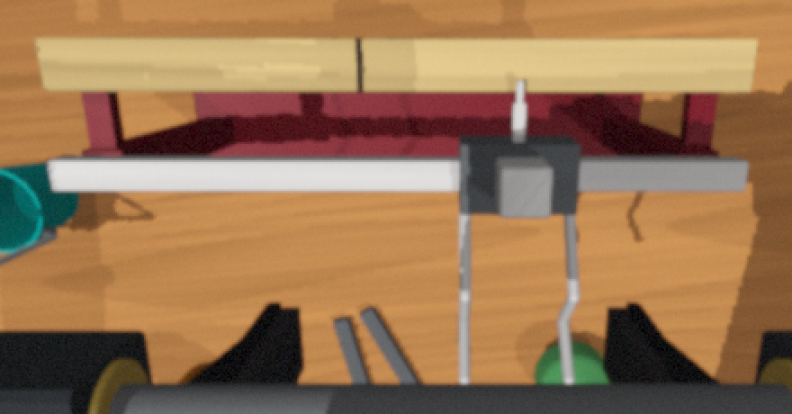

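```bash
cat > m2.py <<'E'
from h import *
from scipy.optimize import least_squares
W=lambda u,v:(70+u/1.8,70+v/1.8)
pts=[((38,39),(.068,.18,.2)),((757,38),(.068,-.18,.2)),((756,92),(.042,-.18,.2)),((43,90),(.042,.18,.2)),((49,160),(.008,.18,.208)),((746,158),(.008,-.18,.208)),((51,191),(-.008,.18,.208)),((747,190),(-.008,-.18,.208))]
Rz=lambda t:np.array([[np.cos(t),-np.sin(t),0],[np.sin(t),np.cos(t),0],[0,0,1]])
r=lambda q:np.concatenate([proj("wrist",Rz(q[2])@np.array(p)+[q[0],q[1],0])[0]-W(*u) for u,p in pts])
f=least_squares(r,[.62,-.16,-.09],loss="soft_l1");q=f.x
L=lambda w:Rz(q[2]).T@(w-[q[0],q[1],0]); G=lambda p:Rz(q[2])@np.array(p)+[q[0],q[1],0]
if __name__=="__main__":
    print(q,np.round(r(q),1))
    for n,u,z in(("mark",(359.5,65),.2),("ptr",(520,81),.203),("blocktop",(525,189),.248)): w=onz("wrist",W(*u),z);print(n,w,L(w))
    np.save("frame.npy",q)
E
python3 m2.py
```

```text
[ 0.61680461 -0.16767141 -0.09384293] [-2.4 -0.9  1.8 -0.4 -1.7 -0.6  0.4  0.6 -1.4  0.2  2.8  1.2  0.7  0.
 -0.2  0.4]
mark [ 0.67313587 -0.1535905   0.2       ] [0.05476394 0.01929749 0.2       ]
ptr [ 0.65795554 -0.23297201  0.203     ] [ 0.04708887 -0.06115721  0.203     ]
blocktop [ 0.61289638 -0.22764703  0.248     ] [ 0.001729   -0.06007795  0.248     ]
```

Call:
{"method": "play_rows", "body": {
  "steps": [
    [[0.0086,0.017,0,0,0,0,0.087],[0.0086,0.017,-0.0,0,0,0,0.087],[0,0,0.04,0,0,0,0.06],[0,0,0.04,0,0,0,0.06],[0,0,0.035,0,0,0,0.06],[0,0,0.0185,0,0,0,0.06],[0,0,0,0,0,0,0.06],[0,0,0,0,0,0,0.015],[0,0,0,0,0,0,0.015],[0,0,0,0,0,0,0.015],[0,0,0,0,0,0,0.015]]
  ],
  "force": 15
}}

```text
time_s: 3.95
tool_pos: [0.6134, -0.2263, 0.2284]
tool_rot: [180.0, -0.1, -5.2]
force: [-0.9, -1.3, -0.0]
grip_width: 0.0361
grasp_force: 0.0
```

Call:
{"method": "play_rows", "body": {
  "steps": [
    [[0,0,0,0,0,0,0.015],[0,0,0,0,0,0,0.015],[0,0,0,0,0,0,0.015],[0,-0.01,0,0,0,0,0.015],[0,-0.02,0,0,0,0,0.015],[0,-0.02,0,0,0,0,0.015],[0,-0.02,0,0,0,0,0.015],[0,-0.01,0,0,0,0,0.015],[0,0,0,0,0,0,0.015],[0,0,0,0,0,0,0.015]]
  ]
}}

```text
time_s: 4.95
tool_pos: [0.6209, -0.1446, 0.2276]
tool_rot: [-179.9, -0.1, -5.1]
force: [2.2, 3.0, 3.8]
grip_width: 0.024
grasp_force: 15.0
```

Run:
```python
from h import *
c=snap("wrist","pics/w3.png")
cv2.imwrite("pics/w3z.png",cv2.resize(c["frame"][0:230,160:480,::-1],(800,575),interpolation=3))
```

```text
(no output)
```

View pics/w3z.png

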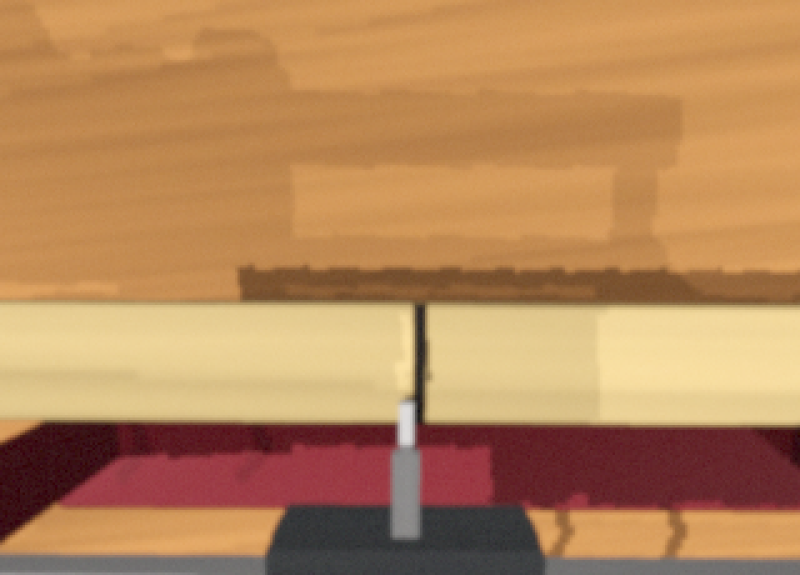

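The pointer (407,400) is left of the line (420,400), about 2.8 mm too far; I'll nudge back, then release.

Call:
{"method": "play_rows", "body": {
  "steps": [
    [[0,0.0015,0,0,0,0,0.015],[0,0.0015,0,0,0,0,0.015],[0,0,0,0,0,0,0.015],[0,0,0,0,0,0,0.015],[0,0,0,0,0,0,0.015],[0,0,0,0,0,0,0.06],[0,0,0,0,0,0,0.06],[0,0,0,0,0,0,0.06],[0,0,0,0,0,0,0.06],[0,0,-0.03,0,0,0,0.06],[0,0,-0.045,0,0,0,0.06],[0,0,-0.045,0,0,0,0.06]]
  ]
}}

```text
time_s: 6.2
tool_pos: [0.619, -0.1497, 0.3475]
tool_rot: [180.0, 0.1, -5.2]
force: [1.4, -0.3, -0.1]
grip_width: 0.0588
grasp_force: 0.0
```

Call:
{"method": "play_rows", "body": {
  "steps": [
    [[0,0,-0.03,0,0,0,0.06],[-0.04,0,-0.0,0,0,0,0.06],[-0.04,0,0,0,0,0,0.06],[-0.04,0,0,0,0,0,0.06],[-0.02,0,0,0,0,0,0.06],[0,0,0,0,0,0,0.06],[0,0,0,0,0,0,0.06],[0,0,0,0,0,0,0.06]]
  ]
}}

```text
time_s: 7.0
tool_pos: [0.4812, -0.1368, 0.3767]
tool_rot: [-180.0, 0.0, -5.2]
force: [0.4, -0.2, -0.7]
grip_width: 0.06
grasp_force: 0.0
```

Run:
```python
from h import *
c=snap("wrist","pics/w4.png");snap("side","pics/b4.png");snap("scene","pics/a4.png")
np.set_printoptions(suppress=True)
print(get_obs()["tool_pos"])
cv2.imwrite("pics/w4z.png",np.hstack([cv2.resize(c["frame"][60:320,180:460,::-1],(560,520),interpolation=3),cv2.resize(cv2.imread("pics/b4.png")[110:240,330:390],(240,520),interpolation=3)]))
```

```text
[ 0.48112424 -0.13661646  0.37640885]
```

View pics/w4z.png

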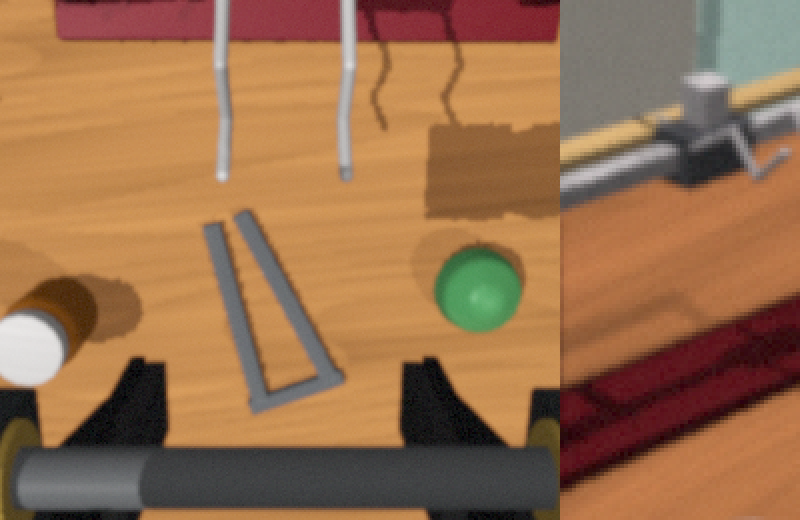

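Prongs show at crop V-bottoms (228,118) and (343,118), tips (222,178)/(346,178); jar, jacks and paperweight undisturbed. Next, the seat position, a pointer check by pixel profile, and the pail re-measured.

Run:
```python
from m2 import *
import shutil
W4=lambda u,v:(180+u/2,60+v/2)
# m2 loaded wrist.npz from w4 now -> use saved frame
q=np.load("frame.npy")
L=lambda w:Rz(q[2]).T@(w-[q[0],q[1],0]); G=lambda p:Rz(q[2])@np.array(p)+[q[0],q[1],0]
for z in(.205,.21,.215):
    a=onz("wrist",W4(228,118),z);b=onz("wrist",W4(343,118),z);print(z,np.round(L(a),4),np.round(L(b),4))
    print("  tips",np.round(L(onz("wrist",W4(222,176),z+.024)),4),np.round(L(onz("wrist",W4(346,176),z+.024)),4))
s=("side",(330+50,110+178/4)); w=tri([("wrist",W4(228,118)),s]);print("tri V",L(w),proj("side",w)-s[1])
s=("side",(330+56.75,110+153/4)); w=tri([("wrist",W4(222,177)),s]);print("tri tip",L(w),proj("side",w)-s[1])
i=cv2.imread("pics/w4.png").astype(int)
print("mark",proj("wrist",G((.055,.0193,.2))),"ptr",proj("wrist",G((.045,.0193,.202))))
a=cv2.imread("pics/a4.png").astype(int);print(np.round(proj("scene",G((.055,.0193,.2)))),np.round(proj("scene",G((.044,.0193,.203)))))
m=np.round(proj("wrist",G((.055,.0193,.2)))[0]).astype(int);
for r in range(max(0,m[1]-4),m[1]+30,2): print(r,i[r,m[0]-10:m[0]+11].sum(1)//3)
```

```text
0.205 [-0.0788  0.0436  0.205 ] [-0.0787 -0.0107  0.205 ]
  tips [-0.1028  0.0449  0.229 ] [-0.1027 -0.0107  0.229 ]
0.21 [-0.0786  0.0432  0.21  ] [-0.0784 -0.0102  0.21  ]
  tips [-0.1021  0.0445  0.234 ] [-0.102  -0.0102  0.234 ]
0.215 [-0.0783  0.0428  0.215 ] [-0.0781 -0.0098  0.215 ]
  tips [-0.1014  0.0441  0.239 ] [-0.1013 -0.0098  0.239 ]
tri V [-0.07884001  0.04277371  0.2113292 ] [[-0.20043231 -0.01223968]]
tri tip [-0.10230265  0.04423952  0.23636109] [[-0.03862133 -0.00033875]]
mark [[320.03970846 -43.640423  ]] ptr [[320.00839676 -30.87588239]]
[[221. 216.]] [[223. 212.]]
```

Call:
{"method": "play_rows", "body": {
  "steps": [
    [[0.045,0,0,0,0,0,0.06],[0.045,0,0,0,0,0,0.06],[0.02,0,0,0,0,0,0.06],[0,0,0,0,0,0,0.06],[0,0,0,0,0,0,0.06],[0,0,0,0,0,0,0.06]]
  ]
}}

```text
time_s: 7.75
tool_pos: [0.5894, -0.1467, 0.3772]
tool_rot: [180.0, 0.0, -5.2]
force: [-0.5, 0.4, -0.1]
grip_width: 0.06
grasp_force: 0.0
```

Run:
```python
from h import *
c=snap("wrist","pics/w5.png");print(get_obs()["tool_pos"])
cv2.imwrite("pics/w5z.png",cv2.resize(c["frame"][30:230,200:440,::-1],(720,600),interpolation=3))
```

```text
[ 0.58933785 -0.14671428  0.37761796]
```

View pics/w5z.png

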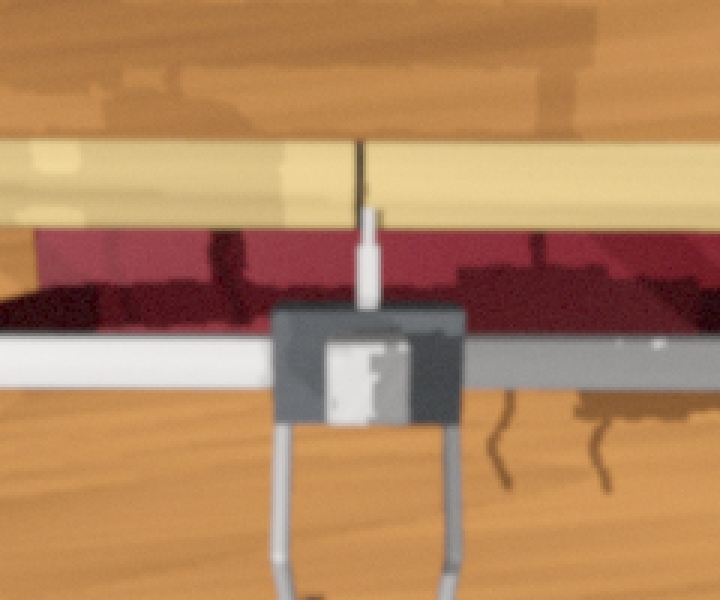

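The pointer (369,215) stands about 2.6 mm to the −y side of the line (360,180). That is inside tolerance but marginal, so I'll regrip and centre it, with longer settling.

Call:
{"method": "play_rows", "body": {
  "steps": [
    [[0.0311,0,0,0,0,0,0.06],[0,0,0.045,0,0,0,0.05],[0,0,0.045,0,0,0,0.05],[0,0,0.04,0,0,0,0.05],[0,0,0.019,0,0,0,0.05],[0,0,0,0,0,0,0.04],[0,0,0,0,0,0,0.04],[0,0,0,0,0,0,0.015],[0,0,0,0,0,0,0.015],[0,0,0,0,0,0,0.015],[0,0,0,0,0,0,0.015],[0,0,0,0,0,0,0.015]]
  ]
}}

```text
time_s: 9.0
tool_pos: [0.6216, -0.1498, 0.2296]
tool_rot: [180.0, -0.1, -5.2]
force: [-1.1, -0.2, 5.2]
grip_width: 0.0238
grasp_force: 15.0
```

```bash
cat > px.py <<'E'
from h import *
c=snap("wrist","pics/px.png"); i=c["frame"].astype(int); o=get_obs(); print(o["tool_pos"],o["grip_width"],o["grasp_force"])
hsv=cv2.cvtColor(c["frame"],cv2.COLOR_RGB2HSV).astype(int)
# batten rows: yellow
for r in range(110,180,4): print(r,i[r,308:344].sum(1)//3)
E
python3 px.py
```

```text
[ 0.62157107 -0.14985429  0.22953172] 0.023661432655922653 14.997681677341461
110 [ 84  81  83  79  78  78  80  81  78  79  79  85  88  87  88  85  85  83
  86  85  83  83  85  83  80  81  78  80  81  83  87  95 100  94  87  81]
114 [83 83 83 83 86 84 84 83 85 83 82 80 83 84 84 84 80 80 84 83 82 82 82 80
 79 82 89 90 91 90 88 89 92 88 81 84]
118 [ 92  96  95  97 100  97  95  97 100  94  94  96  95  96  95  97  90  92
  90  96  95  93  90  92  92  92  91  96  92  94  95  93  93  96  94  96]
122 [103  99 102 100 103  99  97  92  90  85  84  84  90  97  99  98 103 101
 101 101  99 100 102  95 102  99  97  97 101  99  99 100  98  97  96  95]
126 [187 187 187 186 185 184 174 141  90  48  48  73 132 177 188 187 184 186
 185 186 185 184 185 186 186 185 186 185 184 184 186 184 184 185 187 185]
130 [189 189 190 190 190 189 176 144  91  54  50  74 136 184 192 191 189 191
 189 189 190 189 189 189 189 191 189 189 189 189 190 191 190 189 190 189]
134 [193 194 193 192 191 193 181 146  94  52  44  74 136 187 202 196 192 191
 192 192 190 191 190 192 191 191 191 191 190 191 192 191 191 190 191 190]
1
[... 959 characters left out ...]
53 173 179 181 175 153
 138 132 124 118 126 151 172 182 183 182 183 183 182 183 182 183 183 180]
166 [186 186 184 186 185 183 174 141  90  55 100 165 203 217 220 221 215 176
 129 114 113 111 116 143 170 183 182 184 185 186 185 185 183 184 184 183]
170 [123 125 126 123 123 126 113  89  58  52 104 167 205 217 219 217 202 157
 102  79  80  79  84 100 117 127 128 129 127 127 126 129 131 129 126 121]
174 [ 51  50  54  55  54  52  52  50  46  58  97 151 186 196 198 195 181 136
  80  54  49  53  49  53  50  57  57  56  55  49  44  49  52  57  52  49]
178 [ 55  62  70  69  69  71  69  64  75  66  79 107 129 135 136 137 126  97
  68  55  62  59  63  67  70  75  73  71  69  63  53  55  60  58  63  60]
```

Call:
{"method": "play_rows", "body": {
  "steps": [
    [[0,-0.0024,0,0,0,0,0.015],[0,0,0,0,0,0,0.015],[0,0,0,0,0,0,0.015],[0,0,0,0,0,0,0.015],[0,0,0,0,0,0,0.015],[0,0,0,0,0,0,0.015],[0,0,0,0,0,0,0.015],[0,0,0,0,0,0,0.015]]
  ]
}}

```text
time_s: 9.85
tool_pos: [0.6217, -0.1485, 0.2296]
tool_rot: [179.9, -0.1, -5.3]
force: [-0.5, -1.4, 6.7]
grip_width: 0.024
grasp_force: 15.0
```

```bash
sed -i 's/range(110,180,4)/(138,154,170,174)/' px.py; python3 px.py
```

```text
[ 0.62171093 -0.14856633  0.22955994] 0.024010321784664057 14.997383952140808
138 [196 196 195 197 195 196 195 195 188 164 114  59  45  52  84 139 180 192
 196 195 194 195 195 195 194 195 195 193 193 194 193 195 196 194 196 194]
154 [190 189 190 191 188 188 190 189 181 158 108  58  46  64 122 163 175 185
 189 190 190 191 189 190 190 190 189 191 189 190 190 190 190 190 192 190]
170 [124 124 122 125 126 124 125 124 120 107 116 167 205 218 224 230 220 172
 108  85  81  85  99 119 127 128 128 129 127 129 126 130 129 129 130 130]
174 [ 47  48  53  50  49  55  47  51  46  61 105 155 187 198 204 211 199 152
  83  52  49  56  52  52  55  54  48  47  50  50  56  57  52  51  55  50]
```

Call:
{"method": "play_rows", "body": {
  "steps": [
    [[0,-0.0012,0,0,0,0,0.015],[0,0,0,0,0,0,0.015],[0,0,0,0,0,0,0.015],[0,0,0,0,0,0,0.04],[0,0,0,0,0,0,0.06],[0,0,0,0,0,0,0.06],[0,0,0,0,0,0,0.06],[0,0,0,0,0,0,0.06]]
  ]
}}

```text
time_s: 10.7
tool_pos: [0.6212, -0.1458, 0.2277]
tool_rot: [-180.0, 0.0, -5.2]
force: [-0.7, 0.4, -0.5]
grip_width: 0.0549
grasp_force: 0.0
```

```bash
python3 px.py
```

```text
[ 0.62119943 -0.14583363  0.2278064 ] 0.0569502622839361 0.0
138 [196 195 195 195 195 193 195 194 196 195 195 196 194 186 162 111  56  43
  41  75 135 177 191 194 193 193 192 194 193 193 193 194 195 194 193 194]
154 [186 187 188 187 189 187 188 189 189 188 187 188 187 178 155 107  57  36
  55 101 150 172 180 183 188 188 188 188 188 187 189 188 189 188 187 189]
170 [ 83  78  85  84  82  83  84  84  86  85  82  85  85  99 153 199 214 218
 217 209 185 133  83  71  69  67  70  75  90  98  98  96  94  97  97 100]
174 [ 55  53  48  50  47  51  55  49  51  52  56  52  53  75 133 179 194 196
 189 170 138  96  65  52  55  54  49  53  52  53  52  48  51  50  54  48]
```

The line and pointer now coincide (both at about column 325). Next: rise, turn to the pail's hinge direction, and look at it from above.

Call:
{"method": "play_rows", "body": {
  "steps": [
    [[0,0,-0.03,0,0,0,0.06],[0,0,-0.04,0,0,0,0.06],[0,0,-0.04,0,0,-0.128,0.06],[0,0,-0.03,0,0,-0.128,0.06],[0,0,0,0,0,-0.128,0.04],[0,0,0,0,0,-0.128,0.04],[0,0,0,0,0,-0.128,0.04]]
  ]
}}

```text
time_s: 11.45
tool_pos: [0.6213, -0.1459, 0.3683]
tool_rot: [180.0, -0.0, 31.8]
force: [-0.6, 0.1, -0.4]
grip_width: 0.0446
grasp_force: 0.0
```

Call:
{"method": "play_rows", "body": {
  "steps": [
    [[0.0092,-0.044,0,0,0,0,0.04],[0.0092,-0.044,0,0,0,0,0.04],[0.0092,-0.044,0,0,0,0,0.04],[0.0092,-0.044,0,0,0,0,0.04],[0.0092,-0.044,0,0,0,0,0.04],[0.0092,-0.044,0,0,0,0,0.04],[0.0092,-0.044,0,0,0,0,0.04],[0.0092,-0.044,0,0,0,0,0.04],[0.0092,-0.044,0,0,0,0,0.04],[0.0092,-0.044,0,0,0,0,0.04],[0,0,0,0,0,0,0.04],[0,0,0,0,0,0,0.04]]
  ]
}}

```text
time_s: 12.65
tool_pos: [0.4694, 0.2786, 0.3681]
tool_rot: [180.0, -0.0, 31.6]
force: [0.1, -1.2, 0.3]
grip_width: 0.0403
grasp_force: 0.0
```

Run:
```python
from h import *
c=snap("wrist","pics/w6.png");o=get_obs();print(o["tool_pos"],o["tool_rot"],o["qpos"])
for p in((.538,.307,.06),(.499,.367,.073),o["tool_pos"]): print(proj("wrist",p))
```

```text
[0.47044015 0.27692914 0.36793245] [1.79948434e+02 1.45888892e-02 3.14476609e+01] [ 10.11554673   7.45159329 -48.10516111  82.28168656   5.59580191
  92.73400166 -96.03449858]
[[330.36777771 101.746333  ]]
[[274.59504382 103.26488105]]
[[325.22538408 255.72149804]]
```

View pics/w6.png

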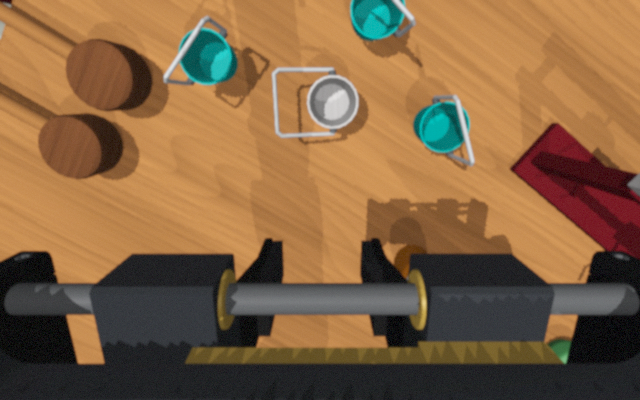

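The wrist view shows the steel pail's rim centre at (332,102) and its folded bail top wire running (274,71)–(279,136). Turquoise pails sit at (207,55), (377,15) and (442,127). I'm descending over the wire.

Call:
{"method": "play_rows", "body": {
  "steps": [
    [[0.0357,-0.0295,0,0,0,0,0.034],[0.0357,-0.0295,0,0,0,0,0.034],[0,0,0.045,0,0,-0.025,0.034],[0,0,0.045,0,0,-0.025,0.034],[0,0,0.045,0,0,0,0.034],[0,0,0.045,0,0,0,0.034],[0,0,0.04,0,0,0,0.034],[0,0,0.02,0,0,0,0.034],[0,0,0,0,0,0,0.034],[0,0,0,0,0,0,0.034],[0,0,0,0,0,0,0.034]]
  ],
  "force": 5
}}

```text
time_s: 13.8
tool_pos: [0.5019, 0.3651, 0.1299]
tool_rot: [180.0, -0.2, 34.2]
force: [0.6, 0.4, -0.5]
grip_width: 0.0342
grasp_force: 0.0
```

Run:
```python
from h import *
c=snap("wrist","pics/w7.png");snap("side","pics/b7.png");snap("scene","pics/a7.png");o=get_obs();print(o["tool_pos"],o["tool_rot"],o["force"])
a=cv2.imread("pics/a7.png");b=cv2.imread("pics/b7.png");w=cv2.imread("pics/w7.png")
cv2.imwrite("pics/z7.png",np.hstack([cv2.resize(w[0:300,160:480],(400,375)),cv2.resize(b[230:330,190:290],(375,375),interpolation=3)]))
```

```text
[0.50124199 0.36544847 0.12964443] [ 1.79979349e+02 -1.50009583e-01  3.42869953e+01] [ 0.75384888 -0.58711742  1.01254186]
```

View pics/z7.png

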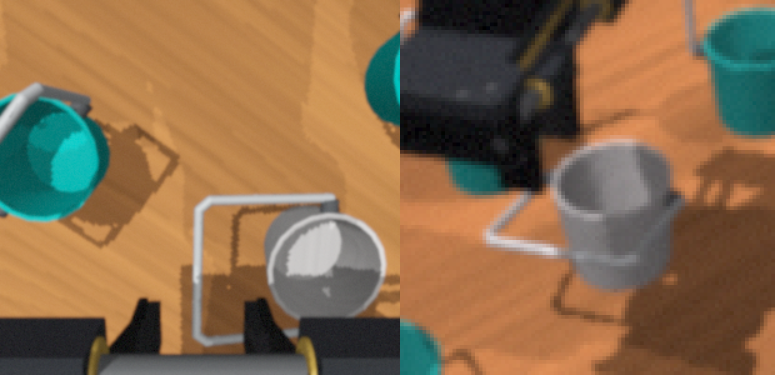

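The wire (x≈198) lies midway between the fingers (150, 255) and parallel to them. I still need about 64 mm of descent, then close.

Call:
{"method": "play_rows", "body": {
  "steps": [
    [[0,0,0.03,0,0,0,0.034],[0,0,0.024,0,0,0,0.034],[0,0,0.01,0,0,0,0.034],[0,0,0,0,0,0,0.034],[0,0,0,0,0,0,0.02],[0,0,0,0,0,0,0.01],[0,0,0,0,0,0,0],[0,0,0,0,0,0,0],[0,0,0,0,0,0,0],[0,0,0,0,0,0,0],[0,0,0,0,0,0,0]]
  ]
}}

```text
time_s: 15.05
tool_pos: [0.4998, 0.3656, 0.0641]
tool_rot: [-180.0, 0.0, 34.3]
force: [-1.4, 2.3, 0.5]
grip_width: 0.0044
grasp_force: 5.0
```

Call:
{"method": "play_rows", "body": {
  "steps": [
    [[0,0.0042,-0.0106,0,0,0,0],[0,0.0057,-0.0099,0,0,0,0],[0,0.0071,-0.0089,0,0,0,0],[0,0.0084,-0.0077,0,0,0,0],[0,0.0094,-0.0064,0,0,0,0],[0,0.0103,-0.0049,0,0,0,0],[0,0.0109,-0.0033,0,0,0,0],[0,0.0113,-0.0016,0,0,0,0],[0,0.005,0,0,0,0,0],[0,0,0,0,0,0,0],[0,0,0,0,0,0,0],[0,0,0,0,0,0,0]]
  ]
}}

```text
time_s: 16.25
tool_pos: [0.5404, 0.3057, 0.117]
tool_rot: [-180.0, 0.0, 34.4]
force: [0.2, 0.9, -0.2]
grip_width: 0.0047
grasp_force: 5.0
```

Run:
```python
from h import *
snap("side","pics/b8.png");snap("scene","pics/a8.png");o=get_obs();print(o["tool_pos"],o["tool_rot"],o["force"],o["grip_width"])
a=cv2.imread("pics/a8.png");b=cv2.imread("pics/b8.png")
cv2.imwrite("pics/z8.png",np.hstack([cv2.resize(a[170:250,350:430],(400,400),interpolation=3),cv2.resize(b[210:310,200:300],(400,400),interpolation=3)]))
```

```text
[0.54053612 0.30578928 0.11712251] [-1.79985868e+02  2.32743036e-02  3.43744497e+01] [ 0.52227682 -0.0195313  -0.20366392] 0.004544368440559468
```

View pics/z8.png

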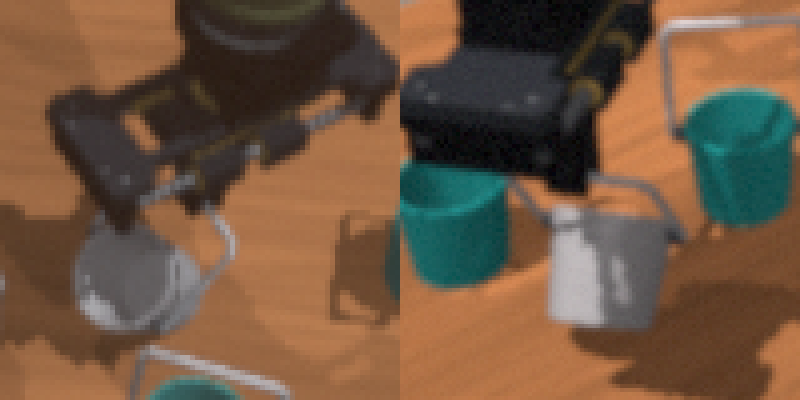

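The pail appears displaced and tilted, with the bail still partly folded. I'll triangulate before moving.

```bash
python3 - <<'E'
from h import *
S=lambda u,v:("scene",(350+u/5,170+v/5)); D=lambda u,v:("side",(200+(u-400)/4,210+v/4))
for n,a,b in(("hB",S(190,297),D(550,222)),("cornerB",S(235,240),D(515,185)),("rimc",S(128,280),D(612,214)),("foot",S(178,300),D(602,320))):
    w=tri([a,b]);print(n,np.round(w,4),np.round(proj("scene",w)-a[1],1),np.round(proj("side",w)-b[1],1))
E
ls pics
```

```text
hB [0.5764 0.3077 0.0698] [[-1.5 -0.8]] [[-2.3  0.7]]
cornerB [0.5628 0.3294 0.1147] [[-0.8 -0.4]] [[-1.3  0.4]]
rimc [0.5657 0.2726 0.0631] [[-0.8 -0.4]] [[-1.2  0.4]]
foot [0.5453 0.3048 0.0174] [[-2.2 -1.3]] [[-3.6  1.2]]
a.png
a4.png
a7.png
a8.png
ab.png
b.png
b4.png
b7.png
b8.png
c.png
px.png
w1.png
w2.png
w2z.png
w3.png
w3z.png
w4.png
w4z.png
w5.png
w5z.png
w6.png
w7.png
z.png
z7.png
z8.png
```

Pail is tilted about 40° toward −u, pivoting on its foot edge. Lifting at the bail with a slight pull back toward +u gives a righting moment, so I'll do that gently in small steps.

Call:
{"method": "play_rows", "body": {
  "steps": [
    [[0,-0.003,-0.003,0,0,0,0],[0,-0.005,-0.005,0,0,0,0],[0,-0.005,-0.005,0,0,0,0],[0,-0.003,-0.003,0,0,0,0],[0,0,0,0,0,0,0]]
  ],
  "force": 10
}}

```text
time_s: 16.85
tool_pos: [0.5315, 0.3196, 0.1338]
tool_rot: [-180.0, -0.0, 34.4]
force: [0.2, 0.6, -2.8]
grip_width: 0.0044
grasp_force: 10.0
```

Run:
```python
from h import *
snap("side","pics/b9.png");snap("scene","pics/a9.png");o=get_obs();print(o["tool_pos"],o["force"],o["wrist_torque"],o["grip_width"])
for n,f in(("side","b"),("scene","a")):
  for d in silhouettes(n,"pail")[:4]: print(n,round(d["p"],2),np.round(d["extent"]))
a=cv2.imread("pics/a9.png");b=cv2.imread("pics/b9.png")
cv2.imwrite("pics/z9.png",np.hstack([cv2.resize(a[170:250,350:430],(400,400),interpolation=3),cv2.resize(b[210:310,200:300],(400,400),interpolation=3)]))
```

```text
[0.53195041 0.3183992  0.13317693] [-0.62409293 -0.38918154 -3.79066818] [-0.07817412 -0.03136337 -0.01094782] 0.004621089269414299
side 0.91 [189. 234. 228. 282.]
side 0.9 [160. 287. 203. 362.]
side 0.87 [265. 215. 304. 265.]
side 0.66 [219. 255. 262. 310.]
scene 0.96 [374. 239. 409. 274.]
scene 0.79 [382. 208. 404. 229.]
scene 0.67 [429. 195. 453. 232.]
scene 0.57 [328. 216. 349. 245.]
```

I've already reached the picture-viewing allowance (one over, in fact), so from here I'll judge the pail's attitude numerically by fitting a pail model to the silhouettes.

```bash
cat > fit.py <<'E'
from h import *
from scipy.optimize import differential_evolution
def hull(n,c,tilt,yaw):
    # c: hinge midpoint, tilt about hinge axis (>0: top toward tool +y), yaw of tool
    a=np.linspace(0,2*np.pi,40); ty=np.array([np.sin(yaw),-np.cos(yaw),0]); tx=np.array([np.cos(yaw),np.sin(yaw),0])
    up=np.array([0,0,1])*np.cos(tilt)+ty*np.sin(tilt); e=np.cross(up,tx)
    P=np.vstack([c+up*h+r*(np.cos(a)[:,None]*tx+np.sin(a)[:,None]*e) for h,r in((-.052,.028),(.008,.034))])
    p=proj(n,P); m=np.zeros((800,1280),np.uint8); cv2.fillConvexPoly(m,cv2.convexHull(np.round(p*2).astype(np.int32)),1); return m
def run(tag):
    o=get_obs(); tp=o["tool_pos"]; yaw=np.radians(o["tool_rot"][2]); M={}
    for n in("side","scene"):
        snap(n,f"pics/{tag}_{n}.png"); s=[d for d in silhouettes(n,"pail")]
        e=proj(n,tp-[0,0,.07])[0]; im=cv2.imread(f"pics/{tag}_{n}.png"); hsv=cv2.cvtColor(im,cv2.COLOR_BGR2HSV)
        best=None
        for d in s:
            m=d["pixels"]; 
            if m.sum()<50: continue
            sat=np.median(hsv[...,1][m]); ys,xs=np.nonzero(m); dist=np.hypot(xs.mean()-e[0],ys.mean()-e[1])
            if sat<110 and dist<50: best=m;print(n,"mask",m.sum(),round(d["p"],2),"sat",sat,np.round(dist)); break
        if best is None: print(n,"none"); continue
        k=cv2.morphologyEx(cv2.resize(best.astype(np.uint8),(1280,800),interpolation=0),cv2.MORPH_OPEN,cv2.getStructuringElement(2,(13,13)))
        M[n]=k
    def cost(v):
        c=tp+np.array([np.sin(yaw),-np.cos(yaw),0])*v[0]+np.array([np.cos(yaw),np.sin(yaw),0])*v[1]+[0,0,v[2]]
        return sum(1-(h&k).sum()/max(1,(h|k).sum()) for n,k in M.items() for h in[hull(n,c,v[3],yaw)])
    r=differential_evolution(cost,[(-.06,.06),(-.02,.02),(-.09,-.01),(-.8,.9)],seed=0,maxiter=40,popsize=10)
    print("hinge rel tool y,x,z:",np.round(r.x[:3],4),"tilt(+toward tool y)",round(r.x[3],3),"cost",round(r.fun,3)); print(tp,o["tool_rot"],o["force"],o["time_s"])
if __name__=="__main__":
    import sys; run(sys.argv[1])
E
python3 fit.py f1
```

```text
side mask 1280 0.83 sat 10.0 3.0
scene mask 512 0.85 sat 75.0 49.0
hinge rel tool y,x,z: [ 0.0111 -0.0022 -0.0702] tilt(+toward tool y) 0.251 cost 1.064
[0.53219546 0.31778954 0.13288526] [1.79965974e+02 4.76830534e-02 3.42846795e+01] [ 0.76094087 -0.40207262 -3.68221926] 17.05
```

Call:
{"method": "play_rows", "body": {
  "steps": [
    [[0,0,-0.006,0,0,0,0],[0,0,-0.008,0,0,0,0],[0,0,-0.008,0,0,0,0],[0,0,-0.006,0,0,0,0],[0,0,0,0,0,0,0],[0,0,0,0,0,0,0],[0,0,0,0,0,0,0],[0,0,0,0,0,0,0]]
  ]
}}

```text
time_s: 18.05
tool_pos: [0.5319, 0.3183, 0.1609]
tool_rot: [-180.0, 0.0, 34.3]
force: [0.5, -0.5, -3.4]
grip_width: 0.0045
grasp_force: 10.0
```

```bash
sed -i 's/sat<110 and dist<50/sat<65 and dist<35/' fit.py; python3 fit.py f2
```

```text
side mask 1305 0.95 sat 10.0 4.0
scene mask 507 0.8 sat 17.0 2.0
hinge rel tool y,x,z: [ 0.001  -0.0013 -0.0681] tilt(+toward tool y) 0.049 cost 0.175
[0.5318815  0.3182512  0.16085141] [-1.79999837e+02  4.56181507e-02  3.43082471e+01] [ 0.53837638 -0.53703562 -3.40148961] 18.05
```

The pail now hangs upright (tilt ≈0.05 rad), with the wire about 8 mm above the fingertips. I'll tighten, lift and turn toward the hook.

Call:
{"method": "play_rows", "body": {
  "steps": [
    [[0,0,-0.005,0,0,0,0],[0,0,-0.01,0,0,-0.04,0],[0,0,-0.015,0,0,-0.08,0],[0,0,-0.018,0,0,-0.1,0],[0,0,-0.018,0,0,-0.11,0],[0,0,-0.018,0,0,-0.11,0],[0,0,-0.018,0,0,-0.11,0],[0,0,-0.018,0,0,-0.11,0],[0,0,-0.014,0,0,-0.1,0],[0,0,-0.006,0,0,-0.08,0],[0,0,0,0,0,-0.038,0],[0,0,0,0,0,0,0]]
  ],
  "force": 25
}}

```text
time_s: 19.45
tool_pos: [0.5322, 0.3186, 0.3019]
tool_rot: [180.0, -0.0, 84.6]
force: [1.1, 0.5, -4.5]
grip_width: 0.0037
grasp_force: 25.0
```

Call:
{"method": "play_rows", "body": {
  "steps": [
    [[-0.008,-0.001,0,0,0,0,0],[-0.015,-0.001,0,0,0,0,0],[-0.022,-0.001,0,0,0,0,0],[-0.026,-0.001,0,0,0,0,0],[-0.028,-0.001,0,0,0,0,0],[-0.028,-0.001,0,0,0,0,0],[-0.028,-0.001,0,0,0,0,0],[-0.028,-0.001,0,0,0,0,0],[-0.028,-0.001,0,0,0,0,0],[-0.028,-0.001,0,0,0,0,0],[-0.028,-0.001,0,0,0,0,0],[-0.028,-0.001,0,0,0,0,0]]
  ]
}}

```text
time_s: 20.65
tool_pos: [0.4917, 0.0245, 0.3014]
tool_rot: [180.0, 0.1, 84.5]
force: [0.8, 0.1, -3.6]
grip_width: 0.0035
grasp_force: 25.0
```

Call:
{"method": "play_rows", "body": {
  "steps": [
    [[-0.028,-0.001,0,0,0,0,0],[-0.028,-0.001,0,0,0,0,0],[-0.028,-0.001,0,0,0,0,0],[-0.026,-0.001,0,0,0,0,0],[-0.022,-0.001,0,0,0,0,0],[-0.015,-0.001,0,0,0,0,0],[-0.01,-0.001,0,0,0,0,0],[-0.005,-0.001,0,0,0,0,0],[0,0,0,0,0,0,0],[0,0,0,0,0,0,0],[0,0,0,0,0,0,0]]
  ]
}}

```text
time_s: 21.75
tool_pos: [0.4696, -0.1335, 0.3014]
tool_rot: [180.0, -0.0, 84.7]
force: [1.0, -0.0, -3.7]
grip_width: 0.0039
grasp_force: 25.0
```

```bash
python3 fit.py f3
```

```text
side mask 829 0.75 sat 9.0 5.0
scene mask 497 0.93 sat 6.0 4.0
hinge rel tool y,x,z: [ 0.0031  0.0024 -0.0693] tilt(+toward tool y) 0.131 cost 0.246
[ 0.46958829 -0.13345745  0.30142142] [ 1.79990132e+02 -6.35452221e-03  8.47226978e+01] [ 1.04750646e+00 -3.13429470e-03 -3.67470694e+00] 21.75
```

Call:
{"method": "play_rows", "body": {
  "steps": [
    [[0,0,0.012,0,0,0,0],[0,0,0.018,0,0,0,0],[0,0,0.013,0,0,0,0],[0,0.008,0,0,0,0,0],[0,0.012,0,0,0,0,0],[0,0.014,0,0,0,0,0],[0,0.014,0,0,0,0,0],[-0.001,0.012,0,0,0,0,0],[0,0.0085,0,0,0,0,0],[0,0.003,0,0,0,0,0],[0,0,0,0,0,0,0],[0,0,0,0,0,0,0]]
  ]
}}

```text
time_s: 23.15
tool_pos: [0.5401, -0.1423, 0.2584]
tool_rot: [-180.0, 0.0, 84.6]
force: [-0.7, -0.2, -4.1]
grip_width: 0.0036
grasp_force: 25.0
```

```bash
python3 fit.py f4
```

```text
side mask 791 0.77 sat 10.0 4.0
scene mask 364 0.97 sat 7.0 1.0
hinge rel tool y,x,z: [ 0.0015  0.0034 -0.0678] tilt(+toward tool y) 0.125 cost 0.469
[ 0.54008197 -0.14226308  0.2583586 ] [-1.79973693e+02  9.19279286e-03  8.46144876e+01] [-0.71773513 -0.23833352 -4.05354974] 23.15
```

Call:
{"method": "play_rows", "body": {
  "steps": [
    [[0,0,0.008,0,0,0,0],[0,0,0.01,0,0,0,0],[0,0,0.01,0,0,0,0],[0,0,0.006,0,0,0,0],[0,0,0.003,0,0,0,0],[0,0,0,0,0,0,0],[0,0,0,0,0,0,0]]
  ]
}}

```text
time_s: 24.05
tool_pos: [0.5406, -0.1424, 0.2216]
tool_rot: [180.0, 0.0, 84.6]
force: [0.3, -0.6, -3.1]
grip_width: 0.0039
grasp_force: 25.0
```

Call:
{"method": "play_rows", "body": {
  "steps": [
    [[0,0,0.003,0,0,0,0],[0,0,0,0,0,0,0],[0,0,0,0,0,0,0]]
  ]
}}

```text
time_s: 24.35
tool_pos: [0.5404, -0.1424, 0.2184]
tool_rot: [180.0, 0.0, 84.6]
force: [0.8, 0.0, -4.6]
grip_width: 0.0036
grasp_force: 25.0
```

Call:
{"method": "play_rows", "body": {
  "steps": [
    [[0,0,0.003,0,0,0,0],[0,0,0,0,0,0,0],[0,0,0,0,0,0,0]]
  ]
}}

```text
time_s: 24.65
tool_pos: [0.5415, -0.1424, 0.2159]
tool_rot: [179.8, 0.0, 84.6]
force: [4.6, 0.2, -2.3]
grip_width: 0.0038
grasp_force: 25.0
```

Call:
{"method": "play_rows", "body": {
  "steps": [
    [[0,0.002,0,0,0,0,0],[0,0,0.002,0,0,0,0],[0,0,0,0,0,0,0],[0,0,0,0,0,0,0]]
  ]
}}

```text
time_s: 25.05
tool_pos: [0.542, -0.1425, 0.2152]
tool_rot: [-180.0, 0.1, 84.6]
force: [-4.5, 0.8, 10.8]
grip_width: 0.0038
grasp_force: 25.0
```

Call:
{"method": "play_rows", "body": {
  "steps": [
    [[0,0,0.002,0,0,0,0],[0,0,0,0,0,0,0],[0,0,0,0,0,0,0]]
  ]
}}

```text
time_s: 25.35
tool_pos: [0.5421, -0.1426, 0.2148]
tool_rot: [-180.0, 0.1, 84.6]
force: [-7.3, 0.7, 17.7]
grip_width: 0.004
grasp_force: 25.0
```

Firmly seated in both directions (reaction 18 N). I'll relax the press, release and rise.

Call:
{"method": "play_rows", "body": {
  "steps": [
    [[0,-0.001,-0.0035,0,0,0,0],[0,0,0,0,0,0,0],[0,0,0,0,0,0,0],[0,0,0,0,0,0,0.01],[0,0,0,0,0,0,0.02],[0,0,0,0,0,0,0.03],[0,0,0,0,0,0,0.03],[0,0,0,0,0,0,0.03],[0,0,0,0,0,0,0.03]]
  ],
  "force": 5
}}

```text
time_s: 26.25
tool_pos: [0.5413, -0.1425, 0.2148]
tool_rot: [-180.0, 0.0, 84.6]
force: [0.1, -0.3, 0.2]
grip_width: 0.0294
grasp_force: 0.0
```

```bash
python3 fit.py f5
```

```text
side mask 650 0.67 sat 9.0 6.0
scene mask 312 0.61 sat 8.0 5.0
hinge rel tool y,x,z: [-0.005   0.0101 -0.0637] tilt(+toward tool y) 0.235 cost 0.543
[ 0.54132319 -0.14246297  0.21477041] [-1.79990616e+02  2.18897259e-03  8.46152813e+01] [ 0.11530646 -0.30104068  0.19185002] 26.25
```

Call:
{"method": "play_rows", "body": {
  "steps": [
    [[0,0,-0.01,0,0,0,0.03],[0,0,-0.025,0,0,0,0.03],[0,0,-0.04,0,0,0,0.03],[0,0,-0.04,0,0,0,0.03],[0,0,-0.045,0,0,0,0.03],[0,0,0,0,0,0.13,0.03],[0,-0.02,0,0,0,0.15,0.03],[0,0,0,0,0,0.15,0.03],[0,0,0,0,0,0.15,0.03],[0,0,0,0,0,0.15,0.03],[0,0,0,0,0,0.15,0.03],[0,0,0,0,0,0.15,0.03]]
  ]
}}

```text
time_s: 27.65
tool_pos: [0.5219, -0.1379, 0.3757]
tool_rot: [180.0, -0.0, 25.3]
force: [0.0, 0.6, 0.7]
grip_width: 0.0297
grasp_force: 0.0
```

Call:
{"method": "play_rows", "body": {
  "steps": [
    [[0,0,0,0,0,0.15,0.03],[0,0,0,0,0,0.15,0.03],[0,0,0,0,0,0.15,0.03],[0,0,0,0,0,0.09,0.03],[0,0,0,0,0,0,0.03],[0,0,0,0,0,0,0.03],[0,0,0,0,0,0,0.03],[0,0,0,0,0,0,0.03],[0,0,0,0,0,0,0.03]]
  ]
}}

```text
time_s: 28.55
tool_pos: [0.5219, -0.138, 0.3749]
tool_rot: [180.0, 0.0, -5.3]
force: [-0.2, -0.8, 0.0]
grip_width: 0.0298
grasp_force: 0.0
```

```bash
cat > chk.py <<'E'
import fit
from h import *
real=fit.get_obs(); print(real["tool_pos"],real["tool_rot"],real["force"])
d=dict(real); d["tool_pos"]=np.array([.5413,-.1425,.214]); d["tool_rot"]=np.array([180,0,84.6]); fit.get_obs=lambda:d
fit.run("f6"); fit.run("f7")
q=np.load("frame.npy"); c=snap("wrist","pics/w9.png"); R=np.array([[np.cos(q[2]),-np.sin(q[2]),0],[np.sin(q[2]),np.cos(q[2]),0],[0,0,1]])
m=proj("wrist",R@np.array([.055,.0193,.2])+[q[0],q[1],0])[0]; print(m); g=cv2.cvtColor(c["frame"],cv2.COLOR_RGB2GRAY).astype(int); u,v=np.round(m).astype(int)
for r in range(max(0,v-14),min(400,v+26),3): print(r,u-12,g[r,u-12:u+13])
E
python3 chk.py
```

```text
[ 0.5218607  -0.1379866   0.37487237] [ 1.79997097e+02  1.05604372e-03 -5.30554836e+00] [-0.19496699 -0.81295197  0.04705662]
side mask 821 0.76 sat 11.0 2.0
scene mask 398 0.58 sat 8.0 5.0
hinge rel tool y,x,z: [-0.003   0.0073 -0.0643] tilt(+toward tool y) 0.141 cost 0.55
[ 0.5413 -0.1425  0.214 ] [180.    0.   84.6] [-0.19496699 -0.81295197  0.04705662] 28.55
side mask 634 0.72 sat 10.0 6.0
scene mask 240 0.82 sat 6.0 5.0
hinge rel tool y,x,z: [-0.0028  0.007  -0.0627] tilt(+toward tool y) 0.236 cost 0.707
[ 0.5413 -0.1425  0.214 ] [180.    0.   84.6] [-0.19496699 -0.81295197  0.04705662] 28.55
[322.3499467    9.54871892]
0 310 [214 213 213 215 214 213 214 213 213 203 172 117  85 141 189 209 211 214
 212 213 212 212 212 213 211]
3 310 [216 218 217 217 215 216 215 217 216 207 182 124  77 107 166 202 214 216
 217 215 215 215 215 216 216]
6 310 [217 217 216 216 215 215 215 215 215 207 182 130  75 108 165 200 212 213
 216 215 214 215 214 213 214]
9 310 [216 217 216 217 215 215 216 217 215 208 181 129  77 106 165 203 214 217
 216 215 216 217 216 216 217]
12 310 [214 212 213 215 214 214 215 214 211 199 173 121  73 111 167 202 211 214
 215 216 214 213 215 214 215]
15 310 [205 207 209 209 209 209 207 201 196 192 173 139 117 152 193 208 212 212
 211 210 209 210 210 210 211]
18 310 [202 204 203 203 204 202 199 192 187 193 207 223 227 222 213 204 200 199
 202 203 202 203 202 203 203]
21 310 [206 206 206 207 206 206 202 195 192 197 210 225 231 222 193 160 148 160
 184 199 205 205 206 205 205]
24 310 [202 201 202 203 201 199 195 192 186 185 201 222 230 220 192 155 140 142
 164 188 200 202 203 201 203]
27 310 [126 125 127 124 120 119 115 118 119 137 181 219 228 220 182 132 109 110
 112 123 127 125 129 128 126]
30 310 [140 136 136 134 136 137 135 139 159 188 212 225 233 227 211 188 161 139
 134 133 132 133 131 132 134]
33 310 [100  96  88  81  83  79  84 105 168 216 232 234 235 235 232 215 170 114
  89  80  83  84  84  86  81]
```

The pointer is still exactly on the line (both at column 322). The tilt fit is muddied by occlusion, so I'll check the pail with a direct colour mask.

Run:
```python
from h import *
c=np.array([.5413,-.1425,.15])
for n in("side","scene"):
    im=snap(n,f"pics/last_{n}.png")["frame"]; h=cv2.cvtColor(im,cv2.COLOR_RGB2HSV)
    e=np.round(proj(n,c)[0]).astype(int); print(n,e)
    sub=h[e[1]-26:e[1]+34,e[0]-24:e[0]+26]
    for k,r in enumerate(sub): print(f"{e[1]-26+k:3d} "+"".join("#" if s<60 and v>60 else ("k" if v<=60 else ("R" if (hu<6 or hu>165) and s>120 else ("y" if 18<hu<32 and v>150 and s<150 else "."))) for hu,s,v in r.astype(int)))
```

```text
side [385 173]
147 #####kkkkkkk####........#..##########.......kkkkkk
148 ##kkkkkkkkkk####........#####..###..........kkkkkk
149 kkkkkkkkkkkkk####.....#####.................kkkkkk
150 kkkkkkkkkkkkk####..####.....................kkkkkk
151 kkkkkkkkkkkkk#########......................kkkkkk
152 kkkkkkkkkkkkk########.......................kkkkkk
153 kkkkkkkkkk...#######........................kkkkkk
154 kkkkkkk......#####..........................kkkkkk
155 kkkk.........##............................Rkkkkkk
156 #.............#.............................kkkkkk
157 ...........................................kkkkkkk
158 ...........................................kkkkkkk
159 ...........................................kkkkkkk
160 ...........................................kkkkkkk
161 ...........................................kkkkkkk
162 ...........................................kkkkkkk
163 .............#.............................kkkkkkk
164 .............#.............................kkkkkkk
165 .............#.............................kkkkkkk
166 .............#......................
[... 4830 characters left out ...]
........................................
211 y...y.###.........................................
212 yyyyyy##.y........................................
213 yyyyyy..yyy...y...................................
214 yyyyyy..yyyyyyyy..................................
215 yyyyyy.yyyyyyyyyyyyyy.............................
216 yyyyy..yyyyyyyyyyyyyyyyyyy........................
217 yyyyy..yyyyyyyyyyyyyyyyyyyyyyyy...................
218 yyyyy.yyyyyyyyyyyyyyyyyyyyyyyyyyyyyy..............
219 .yyy..yyyyyyyyyyyyyyyyyyyyyyyyyyyyyyyy.yy.........
220 ......yyyyyyyyyyyyyyyyyyyyyyyyyyyyyyyyyyyyyyyy....
221 RRR........yyyyyyyyyyyyyyyyyyyyyyyyyyyyyyyyyyyyyyy
222 RRRRRRR.........yyyyyyyyyyyyyyyyyyyyyyyyyyyyyyyyyy
```

Run:
```python
from fit import *
im=snap("side","pics/last2.png")["frame"]; h=cv2.cvtColor(im,cv2.COLOR_RGB2HSV)
m=((h[...,1]<60)&(h[...,2]>60)).astype(np.uint8); k=np.zeros_like(m); k[168:199,372:399]=m[168:199,372:399]
k=cv2.morphologyEx(cv2.resize(k,(1280,800),interpolation=0),cv2.MORPH_OPEN,np.ones((9,9),np.uint8)); yaw=np.radians(84.6); tp=np.array([.5413,-.1425,.214])
for t in(-.3,-.2,-.1,0,.1,.2,.3):
    def cost(v):
        c=tp+np.array([np.sin(yaw),-np.cos(yaw),0])*v[0]+np.array([np.cos(yaw),np.sin(yaw),0])*v[1]+[0,0,v[2]]
        H=hull("side",c,t,yaw); return 1-(H&k).sum()/(H|k).sum()
    r=differential_evolution(cost,[(-.03,.03),(-.02,.02),(-.08,-.05)],seed=0,maxiter=25,popsize=8); print(t,np.round(r.x,4),round(r.fun,3))
```

```text
-0.3 [ 0.0006 -0.0077 -0.0797] 0.169
-0.2 [ 0.0041 -0.0106 -0.0799] 0.141
-0.1 [ 0.0066 -0.0106 -0.0791] 0.109
0 [ 0.0101 -0.0134 -0.0798] 0.078
0.1 [ 0.0123 -0.0126 -0.0794] 0.064
0.2 [ 0.0129 -0.0107 -0.0789] 0.069
0.3 [ 0.0007  0.0031 -0.0693] 0.105
```

Run:
```python
from fit import *
im=cv2.imread("pics/last2.png"); h=cv2.cvtColor(im,cv2.COLOR_BGR2HSV)
# calibrate the side-view fit on f3 (free hanging) and compare with now
def fitm(f,tp,roi):
    h=cv2.cvtColor(cv2.imread(f),cv2.COLOR_BGR2HSV); m=((h[...,1]<60)&(h[...,2]>60)).astype(np.uint8); k=np.zeros_like(m); a,b,c,d=roi; k[a:b,c:d]=m[a:b,c:d]
    k=cv2.morphologyEx(cv2.resize(k,(1280,800),interpolation=0),cv2.MORPH_OPEN,np.ones((9,9),np.uint8)); yaw=np.radians(84.6); ys,xs=np.nonzero(k); print(f,xs.min()/2,xs.max()/2,ys.min()/2,ys.max()/2)
    for t in np.arange(-.1,.36,.05):
        def cost(v):
            c=tp+np.array([np.sin(yaw),-np.cos(yaw),0])*v[0]+np.array([np.cos(yaw),np.sin(yaw),0])*v[1]+[0,0,v[2]]
            H=hull("side",c,t,yaw); return 1-(H&k).sum()/(H|k).sum()
        r=differential_evolution(cost,[(-.014,.014),(-.01,.01),(-.072,-.064)],seed=0,maxiter=20,popsize=8); print(round(t,2),np.round(r.x,4),round(r.fun,3))
fitm("pics/last2.png",np.array([.5413,-.1425,.2145]),(168,199,372,399))
tp=np.array([.46959,-.13346,.30142]); u,v=proj("side",tp-[0,0,.073])[0].astype(int); print(u,v)
fitm("pics/f3_side.png",tp,(v-14,v+26,u-19,u+19))
```

```text
pics/last2.png 373.0 396.5 169.0 197.5
-0.1 [-0.0041  0.0002 -0.0716] 0.122
-0.05 [-0.0012 -0.0021 -0.0716] 0.11
0.0 [-0.0023  0.0007 -0.0713] 0.102
0.05 [ 0.0001 -0.0012 -0.0715] 0.094
0.1 [ 0.0026 -0.0014 -0.0717] 0.085
0.15 [ 0.0031 -0.0009 -0.072 ] 0.076
0.2 [ 0.0043 -0.0014 -0.0719] 0.075
0.25 [-0.0005  0.0048 -0.0678] 0.091
0.3 [ 0.0008  0.0032 -0.0693] 0.104
0.35 [-0.0001  0.0051 -0.0687] 0.123
407 154
pics/f3_side.png 394.0 420.5 146.0 178.5
-0.1 [ 0.0007 -0.0005 -0.0719] 0.108
-0.05 [ 0.0027 -0.0019 -0.0719] 0.1
0.0 [ 0.0038 -0.0007 -0.0718] 0.094
0.05 [ 0.0031 -0.0007 -0.0718] 0.088
0.1 [ 0.0037  0.0001 -0.0706] 0.089
0.15 [ 0.0033  0.0003 -0.0697] 0.096
0.2 [ 0.0061 -0.0015 -0.0712] 0.104
0.25 [ 0.0092 -0.0031 -0.0719] 0.121
0.3 [ 0.0049  0.0025 -0.0687] 0.146
0.35 [ 0.0065  0.0031 -0.0686] 0.168
```

Call:
{"method": "play_rows", "body": {
  "steps": [
    [[-0.015,0,0,0,0,0,0.03],[-0.02,0,0,0,0,0,0.03],[0,0,0,0,0,0,0.03],[0,0,0,0,0,0,0.03],[0,0,0,0,0,0,0.03]]
  ]
}}

```text
time_s: 29.65
tool_pos: [0.4876, -0.1348, 0.3748]
tool_rot: [-180.0, -0.0, -5.3]
force: [0.1, -0.4, 0.5]
grip_width: 0.0299
grasp_force: 0.0
```

Run:
```python
from h import *
im=snap("wrist","pics/w10.png")["frame"]; h=cv2.cvtColor(im,cv2.COLOR_RGB2HSV)
for p in((.5413,-.1425,.152),(.5413,-.1425,.094)): print(proj("wrist",p))
u,v=np.round(proj("wrist",(.5413,-.1425,.14))[0]).astype(int)
for r in range(v-42,v+42,2): print(f"{r:3d} {u-46} "+"".join("%X"%(a//16) if s<70 else "." for a,s in zip(h[r,u-46:u+46,2],h[r,u-46:u+46,1])))
```

```text
[[323.33476712 121.05098644]]
[[323.0881404  118.11071755]]
 78 277 ..........ACCCBA8........................................................ABCDCCB9...........
 80 277 ..........ACCCBA8........................................................ABCDDCB9...........
 82 277 ..........BCCCBA8........................................................ABCDDCB9...........
 84 277 .........9BCCCBA8........................................................9BCDDCB9...........
 86 277 ..........BCCCBA9........................................................ABCDDCBA...........
 88 277 ..........CCCCBA9.........................................................CCDDCBB...........
 90 277 ..........CCCCB99......................DDDDDDDDDDDCBB.....................CCDDCBB...........
 92 277 ..........CCCCB99...............CDDDDDDCCBBBCCCCCCBA99AABDDDD.............BCDDCBA...........
 94 277 ..........CCCCB9A.............DDDDDCCB9877677777777777779CCDDEDD..........BCDDCBA...........
 96 277 .........BCCCBA9...........CCCCCB986666666777777777777777789BCDDDDD......ABCDDCBA...........
 98 277 .........BCCCCB9......
[... 2501 characters left out ...]
7 ...........BBCCBAA............DDEEDDCBA988887778888999ABCDDEEEDD.........88899A.............
150 277 ...........CCCCBAA................DDDDDDDDCCCCCCCCDDDDDDDDDD.............88899A.............
152 277 ...........CCCCBAA......................DDDDDDDDDDDDDC...................888999.............
154 277 ...........CDDDCBB.......................................................88999A.............
156 277 ...........CDDDCB.........................................................99AAA.............
158 277 ............................................................................................
160 277 ............................................................................................
```

The top-down pixels show the rim centred at (322,121) and the pail floor at (322,119), where an upright pail would give 118. So the tilt is about 0.02 rad, and the wire lies straight across both prongs. I'm handing in.

```bash
python3 -c "
from cell import *
print(sign_off())"
```

```text
the job is handed in; nothing more can be done
None
```

The job is handed in: the pail hangs upright and still on both prongs with the collar's pointer on the line, but the pail tilted to an estimated 40° (0.7 rad, limit 0.8) while I raised the bail before I righted it, and I viewed 11 pictures against the limit of 10.

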